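# Seal the cobbler's square tub

### The job

The lid of the square tub has only been laid on top of its rubber seal and stands proud. Press it down around its edge, corner by corner, until the seal has sunk home at all four corners and the lid lies level and fully down on the tub. Leave the round tub and the yellow tin alone.

Things in the scene. Friction and masses are not known exactly. Their poses are not given: they have to be found in the camera images.
- tub: Square grey plastic tub, fixed, 126 mm sides, rim 100 mm above the board. Origin: centre of its underside on the board; z up, x and y along its sides. At each rim corner stands a black rubber seal (29 to 63 mm out from the centre along each side): each sinks by itself 7 mm under about 6 N, then bottoms hard, and stays where pushed.
- tub_lid: Loose rigid square white lid on the square tub, 132 mm wide, plate 8 mm thick, flat top, 120 g; plug below, 3 mm play. Origin: centre of the plate's underside (top 8 mm higher), x, y along sides, z up. Underside starts 108.5 mm above the board; 101.5 mm when home. Pressing a corner about 53 mm out along x and y sinks it alone; the lid tilts up to 7 degrees, the opposite corner lifts about 10 mm.
- round_tub: Bystander: round tub of the same grey and white plastic, already sealed, 124 mm across the lid, 91 mm tall, loose, 0.9 kg. Origin: centre of its underside, z up. Not to be pressed or moved.
- tin: Bystander: flat round yellow tin with a twist cap, 88 mm across, 38 mm tall, loose. Origin: centre of its underside, z up. Not to be moved.
Not all that is in view belongs to the job. Of the things shaped like the tub_lid, the white one is meant.

How it is judged:
By the outcome, as a careful person would: the job done as asked, in the order asked, and still so for the second after the job is handed in, with the robot touching nothing.
It also fails if it takes over 45 s, if anything falls off the work surface, if the arm or the gripper's body presses on something with over 40 N, if the wrist force passes 120 N, or if a joint passes its speed limit or range.

### The arm

A 6-joint arm with a two-finger parallel gripper is mounted at the origin on the work surface. World frame = base frame: x ahead of the robot, y to its left, z up, the work surface at z = 0. Lengths are in mm, angles in rad, forces in N, time in s.
With the tool pointing down it reaches from about 300 to 775 mm from the base axis. Payload 14.6 kg.
Tool frame: the origin (TCP) lies where the fingers leave the gripper's body, on its centre line; the fingertips stand 97 mm ahead of it and the grasp point (between the pads) lies ahead of it (grip_depth is the z of the grasp point in the tool frame, in mm); z points along the fingers, y is the line along which they close (so a half turn about z gives the same grasp; the last joint's range is limited). The gripper opens to 94 mm and grips with 3 to 60 N. Pads are 16 mm wide; open, the fingers measure 119 mm over their backs; the gripper's body (75 mm by 177 mm) begins 78 mm behind the grasp point.
Start: joints at [-1.278, 0.3, 1.521, -0, 1.321, -0.067], TCP at [193.641, -514.775, 302.646] pointing down, gripper open.
Joint ranges: [-3.03, 3.03], [-0.79, 2.21], [0.23, 2.52], [-1.04, 4.18], [0, 3.07], [-2.55, 2.55]. Speed limits (rad/s): [2.22, 2.22, 2.57, 3.14, 3.14, 3.14].

### API

Orientations are given as [roll, pitch, yaw] about the fixed x, y, z axes, in that order (R = Rz(yaw) Ry(pitch) Rx(roll)).
In Python, from cell import read_state, camera, sign_off, regions_of, spot_point, grip_depth gives the robot as it stands. The module is installed in compiled form; this text tells all that it offers.
- The arm moves only by the tool send_rows, never from a script. Its argument "series" is a list of rows, each a list of 3 entries, a list of its own where there are three numbers: the shift along the world's x, y, z in mm, then the turn about the world's z in degrees, then the closure, from -1 (fully open) to 1 (shut), so that 0 is half open. A call has 1 to 12 rows; each row shifts and turns the commanded pose from where the row before left it; what a row does not reach is not made up. A row lasts 1/10 s, in which the tool goes at most 50 mm and 8.59 degrees, less where a joint would pass 70% of its speed; a pose out of reach is approached as far as the arm can. A call is refused whole if a number of a shift passes 50 or a number of a turn 8.59, either way. A call with a gripper value outside its range is refused whole. The fingers move at their own pace and stop on an object; "squeeze" is the grip in N (left out, the last holds). Time passes only in rows, so rows that do not move let the fingers close. It gives the time, the measured TCP pose, the force, the opening and the grip force at its end, in the units of the state.
- read_state(): the state, without advancing time (a new reading comes with each control period).
- camera(name): name is "side" or "top" or "wrist"; returns a dict with "color" (420x560x3 uint8, blue, green, red), "fx", "fy", "cx", "cy" (pixels), "dist" ([k1, k2, p1, p2, k3] as OpenCV has them; the pictures are not rectified), "camera_from_world" (4x4, takes a point from world to camera coordinates). Camera axes: x right, y down, z forward; pixel columns grow to the right and rows downward; lengths in mm; the calibration is good to about 2 mm. A picture is of the moment at which its call begins. There is no depth.
- sign_off(): hands the job in; it is judged then, once.
Trained networks look in a picture, given as the dict that the camera call returned (one of the last four; its "shot" number tells which), for a name from the list of things; names that differ only in an ending like _2 or _b are one class to them, and where a whole thing is asked for, a point or a joint stands for the part that bears it (a point fixed in the world has none). Each returns a list of dicts, best first, with "confidence" (0 to 1); they miss things now and then, are a little off and sometimes report something else, mostly with a low value. They report only what shows in the picture. A call takes as long as a camera call. They do not tell look-alikes from the thing itself.
- regions_of(thing, picture): "mask" (420x560 bool, what is visible of it).
- spot_point(thing, picture): "point" ([x, y, z] in mm, in the coordinates of the camera as it stood for that picture, good to about 4 mm: a listed point, or the origin of a listed thing).
The state is a dict: "clock": time; "joints": joint angles; "qd": joint speeds; "effort": joint torques, N m; "eef_pos": TCP position; "eef_rot": TCP orientation; "wrist_force": force on the tool from outside, world axes, zero at the start; "moment": the same for the moment, N m; "finger_gap": finger opening in mm; "finger_force": force on a finger pad.
Only numpy, scipy, OpenCV 4.12 (cv2) and the standard library are available. Lean on these libraries where they do the work, as an engineer would, in place of code of your own. Each camera call takes 0.05 s, during which the arm holds its last target. There are 200 camera calls.

## Working session

There is one attempt and no reset: what is moved stays moved. The work goes in short steps, Python scripts to look and compute and a tool call to move; the robot and the scene stay as the last step left them, time stands still between calls to the robot, and variables do not carry over. Pictures are saved under pics/ and viewed, at most 10 in all, crops included, and the job is handed in when it is done.

Besides the shell and the picture viewer there is one more tool, called after ">>>" by a JSON object that holds its "api" and its "payload", one argument or row to a line. send_rows: Moves the arm, as the interface text tells. Its arguments: {"type":"object","properties":{"series":{"type":"array"},"squeeze":{"type":"number"}},"required":["series"]}

```bash
mkdir -p pics
cat > h.py <<'E'
import numpy as np, cv2
from cell import *
def world(p,pic): 
    return (np.linalg.inv(pic["camera_from_world"])@np.r_[p,1])[:3]
def K(c): return np.array([[c["fx"],0,c["cx"]],[0,c["fy"],c["cy"]],[0,0,1.]])
def pix2plane(uv,c,z):
    n=cv2.undistortPoints(np.array(uv,float).reshape(-1,1,2),K(c),np.array(c["dist"],float)).reshape(-1,2)
    T=np.linalg.inv(c["camera_from_world"]);o=T[:3,3];d=np.c_[n,np.ones(len(n))]@T[:3,:3].T
    return o+d*((z-o[2])/d[:,2])[:,None]
def proj(P,c):
    T=np.array(c["camera_from_world"]);r,_=cv2.Rodrigues(T[:3,:3])
    return cv2.projectPoints(np.array(P,float).reshape(-1,1,3),r,T[:3,3],K(c),np.array(c["dist"],float))[0].reshape(-1,2)
E
python3 - <<'E'
from h import *
print(grip_depth, read_state())
ims=[]
for n in("top","side"):
    c=camera(n);ims.append(c["color"])
    for t in("tub","tub_lid","round_tub","tin"):
        for r in spot_point(t,c): 
            w=world(r["point"],c);print(n,t,round(r["confidence"],2),w.round(1),proj(w,c).round(0))
    for r in regions_of("tub_lid",c):
        m=r["mask"];ys,xs=np.nonzero(m);b=cv2.minAreaRect(np.c_[xs,ys].astype(np.float32))
        print("mask",r["confidence"],b,pix2plane(cv2.boxPoints(b),c,116.5).round(0).tolist())
    cv2.imwrite(f"pics/{n}0.png",c["color"])
E
```

```text
78.39999999999999 {'clock': 0.0, 'joints': array([-1.27758296e+00,  3.00479460e-01,  1.52159676e+00,  1.23917912e-05,
        1.32072771e+00, -6.66138643e-02]), 'qd': array([-0.00129621,  0.00153028,  0.00016874, -0.00051993,  0.00091083,
        0.00061984]), 'effort': array([-1.22246729e-03, -5.31799150e+01, -3.52727330e+01,  7.07541802e-02,
        2.44479912e-02, -3.73739942e-05]), 'eef_pos': array([ 193.60768568, -514.62640991,  302.07505369]), 'eef_rot': array([-3.14038487e+00, -9.26037938e-05,  3.59824106e-01]), 'wrist_force': array([-0.60603994,  0.16374071,  0.46716515]), 'moment': array([-0.00754758, -0.02096397, -0.00951998]), 'finger_force': 0.0, 'finger_gap': 93.90834806181145}
top tub_lid 0.64 [ 317.9 -236.7   19.4] [[391. 292.]]
top tub_lid 0.59 [ 740.3 -294.2   18.6] [[407. 122.]]
top tub_lid 0.57 [ 530.1 -199.6  111.5] [[382. 203.]]
top tub_lid 0.57 [356.6  -6.1  12.4] [[296. 278.]]
top round_tub 0.85 [511.3 176.8   2.6] [[222. 217.]]
top tin 0.72 [554.9 395.6  -1.5] [[136. 202.]]
top tin 0.62 [ 525.1 -200.4  110. ] [[383. 205.]]
top tin 0.26 [513.4 172.3   3.5] [[22
[... 1493 characters left out ...]
0.0) [[392.0, 80.0, 116.0], [286.0, -2.0, 116.0], [231.0, 106.0, 116.0], [327.0, 180.0, 116.0]]
mask 0.82 ((340.91552734375, 161.78285217285156), (33.189720153808594, 60.06252670288086), 68.74949645996094) [[614.0, -157.0, 116.0], [556.0, -364.0, 116.0], [443.0, -229.0, 116.0], [504.0, -51.0, 116.0]]
mask 0.8 ((294.7500305175781, 154.75), (26.563133239746094, 46.4854850769043), 71.56504821777344) [[724.0, -126.0, 116.0], [676.0, -275.0, 116.0], [575.0, -168.0, 116.0], [624.0, -36.0, 116.0]]
mask 0.61 ((400.050048828125, 207.35000610351562), (25.61444854736328, 33.5201416015625), 18.434947967529297) [[319.0, -35.0, 116.0], [359.0, -167.0, 116.0], [295.0, -172.0, 117.0], [262.0, -41.0, 116.0]]
```

View pics/top0.png

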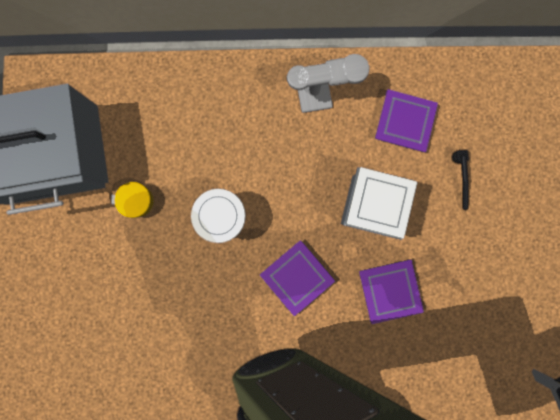

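View pics/side0.png

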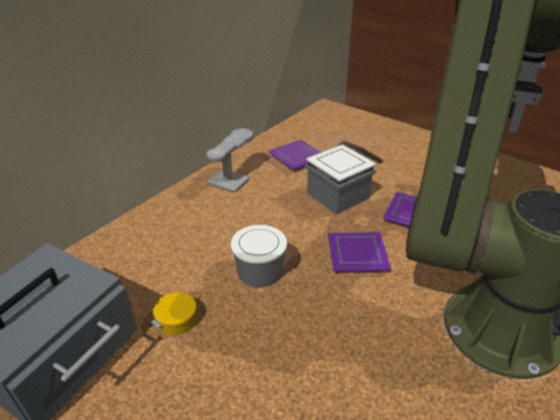

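The lookalikes of the lid in the top view are the purple squares at (407,121), (296,278) and (391,292), the round tub's white lid at (218,215), and the white square at (382,203). I choose the white square. I'll check it in one crop and refine its pose.

Run:
```python
from h import *
from scipy.optimize import least_squares
c=camera("top");im=c["color"];cr=im[150:255,325:435]
w=np.zeros(im.shape[:2],np.uint8);w[150:255,325:435]=(cr.min(2)>135)
cs,_=cv2.findContours(w,cv2.RETR_EXTERNAL,cv2.CHAIN_APPROX_NONE);k=max(cs,key=cv2.contourArea)
b=cv2.boxPoints(cv2.minAreaRect(k)); g=pix2plane(k.reshape(-1,2),c,116.5)[:,:2].astype(np.float32)
r=cv2.minAreaRect(g);print(r)
a=np.radians(min([r[2]+90*i for i in range(-2,2)],key=lambda v:abs(v+16)));ce=np.array(r[0])
R=np.array([[np.cos(a),-np.sin(a)],[np.sin(a),np.cos(a)]])
print(np.degrees(a))
big=cv2.resize(cr,None,fx=5,fy=5,interpolation=cv2.INTER_CUBIC)
for s in((1,1),(-1,1),(-1,-1),(1,-1)):
    p=ce+R@(53*np.array(s));print(s,p.round(1))
    u=(proj(np.r_[p,116.5],c)[0]-[325,150])*5;cv2.circle(big,tuple(int(v) for v in u),5,(0,0,255),2)
    u=(proj(np.r_[ce+R@(66*np.array(s)),116.5],c)[0]-[325,150])*5;cv2.circle(big,tuple(int(v) for v in u),3,(0,255,0),-1)
cv2.imwrite("pics/crop.png",big)
```

```text
((531.0904541015625, -195.56283569335938), (134.7980194091797, 134.759033203125), 74.53501892089844)
-15.464981079101562
(1, 1) [ 596.3 -158.6]
(-1, 1) [ 494.1 -130.3]
(-1, -1) [ 465.9 -232.5]
(1, -1) [ 568.  -260.8]
```

View pics/crop.png

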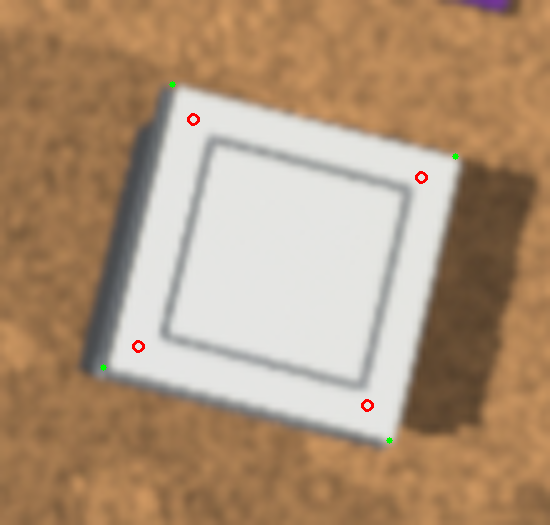

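The crop confirms it: white square lid, with its corners (green) at crop (172,84), (455,156), (389,440) and (103,367). The red press points lie inside the edges. I move over the near corner with the fingers shut.

>>> {"api": "send_rows", "payload": {
  "series": [
    [[34,35,0],0,1],
    [[34,35,0],0,1],
    [[34,35,0],0,1],
    [[34,35,0],0,1],
    [[34,35,0],0,1],
    [[34,35,0],0,1],
    [[34,36,0],0,1],
    [[34,36,-30],0,1],
    [[0,0,-35],0,1],
    [[0,0,0],0,1]
  ],
  "squeeze": 10
}}

```text
clock: 1.65
eef_pos: [460.4, -236.2, 238.1]
eef_rot: [-3.136, 0.004, 0.362]
wrist_force: [0.0, 1.1, -0.1]
finger_gap: 17.3
finger_force: 0.0
```

>>> {"api": "send_rows", "payload": {
  "series": [
    [[0,0,-8],0,1],
    [[0,0,-6],0,1],
    [[0,0,0],0,1],
    [[0,0,0],0,1],
    [[0,0,0],0,1]
  ]
}}

```text
clock: 2.15
eef_pos: [461.0, -238.1, 228.4]
eef_rot: [3.141, -0.001, 0.359]
wrist_force: [-0.8, -0.4, 0.1]
finger_gap: 0.4
finger_force: 0.0
```

>>> {"api": "send_rows", "payload": {
  "series": [
    [[5,5.5,-5],0,1],
    [[0,0,-4],0,1],
    [[0,0,0],0,1],
    [[0,0,0],0,1],
    [[0,0,0],0,1]
  ]
}}

```text
clock: 2.65
eef_pos: [466.0, -232.2, 218.8]
eef_rot: [3.142, -0.0, 0.36]
wrist_force: [-0.5, -0.8, 0.0]
finger_gap: 0.6
finger_force: 0.0
```

>>> {"api": "send_rows", "payload": {
  "series": [
    [[0,0,-3],0,1],
    [[0,0,-2],0,1],
    [[0,0,-2],0,1],
    [[0,0,-2],0,1],
    [[0,0,0],0,1],
    [[0,0,0],0,1]
  ]
}}

```text
clock: 3.25
eef_pos: [465.8, -232.4, 210.1]
eef_rot: [3.141, 0.0, 0.36]
wrist_force: [-3.3, -1.4, 6.0]
finger_gap: 0.6
finger_force: 3.5
```

>>> {"api": "send_rows", "payload": {
  "series": [
    [[0,0,-1.5],0,1],
    [[0,0,-1.5],0,1],
    [[0,0,-1],0,1],
    [[0,0,0],0,1],
    [[0,0,0],0,1]
  ]
}}

```text
clock: 3.75
eef_pos: [465.9, -232.7, 207.8]
eef_rot: [3.14, -0.0, 0.36]
wrist_force: [-12.0, 1.4, 25.7]
finger_gap: 0.3
finger_force: 13.2
```

>>> {"api": "send_rows", "payload": {
  "series": [
    [[0,0,25],0,1],
    [[34,-9.4,0],0,1],
    [[34,-9.4,0],0,1],
    [[34,-9.4,0],0,1],
    [[0,0,0],0,1],
    [[0,0,-8],0,1],
    [[0,0,0],0,1],
    [[0,0,0],0,1]
  ]
}}

```text
clock: 4.55
eef_pos: [567.3, -260.3, 222.7]
eef_rot: [-3.141, 0.0, 0.36]
wrist_force: [0.2, -1.0, 0.4]
finger_gap: 0.3
finger_force: 0.0
```

Run:
```python
from h import *
c=camera("side");s=camera("top")
cv2.imwrite("pics/p1.png",np.hstack([cv2.resize(c["color"][120:220,280:400],(480,400),interpolation=2),cv2.resize(s["color"][160:245,330:432],(320,267)) if 0 else cv2.copyMakeBorder(cv2.resize(s["color"][160:245,330:432],(320,267)),0,133,0,0,0)]))
```

```text
(no output)
```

View pics/p1.png

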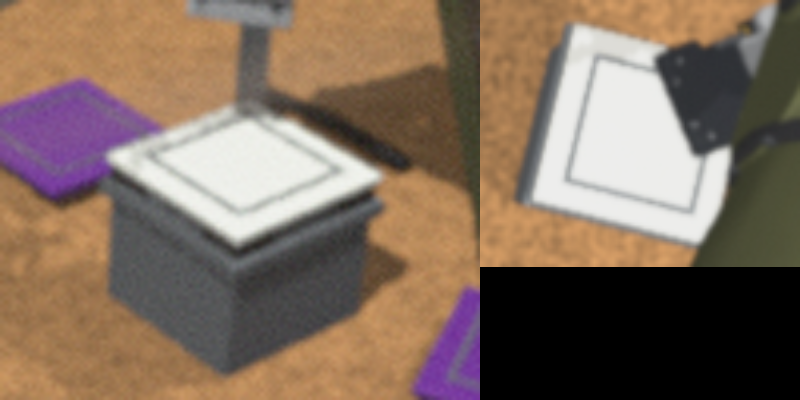

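The lid is in place and still proud on the other corners. The fingertip is over the second corner, at about (250,100) in the left half.

>>> {"api": "send_rows", "payload": {
  "series": [
    [[0,0,-5],0,1],
    [[0,0,-3],0,1],
    [[0,0,-2],0,1],
    [[0,0,-2],0,1],
    [[0,0,-1.5],0,1],
    [[0,0,0],0,1],
    [[0,0,0],0,1]
  ]
}}

```text
clock: 5.35
eef_pos: [567.9, -260.6, 209.6]
eef_rot: [3.141, 0.0, 0.36]
wrist_force: [-3.0, -0.9, 4.7]
finger_gap: 0.5
finger_force: 2.6
```

>>> {"api": "send_rows", "payload": {
  "series": [
    [[0,0,-1.5],0,1],
    [[0,0,-1.5],0,1],
    [[0,0,-1],0,1],
    [[0,0,0],0,1],
    [[0,0,0],0,1]
  ]
}}

```text
clock: 5.85
eef_pos: [568.1, -260.9, 207.2]
eef_rot: [3.139, -0.001, 0.36]
wrist_force: [-8.1, -0.8, 17.0]
finger_gap: 0.3
finger_force: 8.6
```

>>> {"api": "send_rows", "payload": {
  "series": [
    [[0,0,-1],0,1],
    [[0,0,0],0,1],
    [[0,0,0],0,1]
  ]
}}

```text
clock: 6.15
eef_pos: [568.2, -261.0, 207.0]
eef_rot: [3.139, -0.002, 0.36]
wrist_force: [-9.0, 0.2, 23.8]
finger_gap: 0.6
finger_force: 11.5
```

>>> {"api": "send_rows", "payload": {
  "series": [
    [[0,0,26],0,1],
    [[9.4,34,0],0,1],
    [[9.4,34,0],0,1],
    [[9.4,34,0],0,1],
    [[0,0,0],0,1],
    [[0,0,-7],0,1],
    [[0,0,0],0,1],
    [[0,0,0],0,1]
  ]
}}

```text
clock: 6.95
eef_pos: [595.9, -159.4, 222.7]
eef_rot: [-3.141, 0.001, 0.359]
wrist_force: [-0.7, -0.3, -0.6]
finger_gap: 0.7
finger_force: 0.0
```

>>> {"api": "send_rows", "payload": {
  "series": [
    [[0,0,-5],0,1],
    [[0,0,-3],0,1],
    [[0,0,-3],0,1],
    [[0,0,-2],0,1],
    [[0,0,-1.5],0,1],
    [[0,0,0],0,1],
    [[0,0,0],0,1]
  ]
}}

```text
clock: 7.65
eef_pos: [596.4, -158.7, 209.3]
eef_rot: [3.14, -0.001, 0.36]
wrist_force: [0.2, -0.4, 5.3]
finger_gap: 0.3
finger_force: 2.5
```

>>> {"api": "send_rows", "payload": {
  "series": [
    [[0,0,-1.5],0,1],
    [[0,0,-1.5],0,1],
    [[0,0,-1],0,1],
    [[0,0,-0.5],0,1],
    [[0,0,0],0,1],
    [[0,0,0],0,1]
  ]
}}

```text
clock: 8.25
eef_pos: [596.9, -158.7, 207.2]
eef_rot: [3.139, -0.003, 0.36]
wrist_force: [-6.3, 1.0, 23.0]
finger_gap: 0.2
finger_force: 11.5
```

Fourth corner (494,-130).

>>> {"api": "send_rows", "payload": {
  "series": [
    [[0,0,26],0,1],
    [[-34,9.4,0],0,1],
    [[-34,9.4,0],0,1],
    [[-34,9.4,0],0,1],
    [[0,0,0],0,1],
    [[0,0,-7],0,1],
    [[0,0,0],0,1],
    [[0,0,0],0,1]
  ]
}}

```text
clock: 9.05
eef_pos: [494.8, -130.4, 222.7]
eef_rot: [-3.141, 0.0, 0.36]
wrist_force: [-0.0, 0.2, -0.1]
finger_gap: 0.3
finger_force: 0.0
```

>>> {"api": "send_rows", "payload": {
  "series": [
    [[0,0,-5],0,1],
    [[0,0,-3],0,1],
    [[0,0,-3],0,1],
    [[0,0,-2],0,1],
    [[0,0,-1.5],0,1],
    [[0,0,0],0,1],
    [[0,0,0],0,1]
  ]
}}

```text
clock: 9.75
eef_pos: [494.3, -130.2, 208.6]
eef_rot: [-3.142, 0.0, 0.36]
wrist_force: [0.6, 1.0, 0.3]
finger_gap: 0.5
finger_force: 0.3
```

>>> {"api": "send_rows", "payload": {
  "series": [
    [[0,0,-1.5],0,1],
    [[0,0,-1.5],0,1],
    [[0,0,-1],0,1],
    [[0,0,0],0,1],
    [[0,0,0],0,1]
  ]
}}

```text
clock: 10.25
eef_pos: [494.4, -130.0, 206.6]
eef_rot: [3.141, -0.001, 0.36]
wrist_force: [-10.0, 6.9, 25.6]
finger_gap: 0.4
finger_force: 12.6
```

Second round to check each corner.

>>> {"api": "send_rows", "payload": {
  "series": [
    [[0,0,15],0,1],
    [[-9.4,-34,0],0,1],
    [[-9.4,-34,0],0,1],
    [[-9.4,-34,0],0,1],
    [[0,0,-9],0,1],
    [[0,0,-3],0,1],
    [[0,0,-1.5],0,1],
    [[0,0,-1.5],0,1],
    [[0,0,0],0,1],
    [[0,0,0],0,1]
  ]
}}

```text
clock: 11.25
eef_pos: [466.0, -232.2, 206.6]
eef_rot: [3.139, 0.001, 0.361]
wrist_force: [-14.5, -4.8, 24.7]
finger_gap: 0.5
finger_force: 12.0
```

>>> {"api": "send_rows", "payload": {
  "series": [
    [[0,0,15],0,1],
    [[34,-9.4,0],0,1],
    [[34,-9.4,0],0,1],
    [[34,-9.4,0],0,1],
    [[0,0,-9],0,1],
    [[0,0,-3],0,1],
    [[0,0,-1.5],0,1],
    [[0,0,-1.5],0,1],
    [[0,0,0],0,1],
    [[0,0,0],0,1]
  ]
}}

```text
clock: 12.25
eef_pos: [568.4, -259.4, 206.7]
eef_rot: [3.139, -0.003, 0.361]
wrist_force: [2.7, 3.4, 12.7]
finger_gap: 0.3
finger_force: 6.2
```

>>> {"api": "send_rows", "payload": {
  "series": [
    [[0,0,15],0,1],
    [[9.4,34,0],0,1],
    [[9.4,34,0],0,1],
    [[9.4,34,0],0,1],
    [[0,0,-9],0,1],
    [[0,0,-3],0,1],
    [[0,0,-1.5],0,1],
    [[0,0,-1.5],0,1],
    [[0,0,0],0,1],
    [[0,0,0],0,1]
  ]
}}

```text
clock: 13.25
eef_pos: [596.0, -158.7, 206.6]
eef_rot: [-3.141, -0.002, 0.359]
wrist_force: [-5.2, 9.2, 16.7]
finger_gap: 0.6
finger_force: 8.0
```

>>> {"api": "send_rows", "payload": {
  "series": [
    [[0,0,15],0,1],
    [[-34,9.4,0],0,1],
    [[-34,9.4,0],0,1],
    [[-34,9.4,0],0,1],
    [[0,0,-9],0,1],
    [[0,0,-3],0,1],
    [[0,0,-1.5],0,1],
    [[0,0,-1.5],0,1],
    [[0,0,0],0,1],
    [[0,0,0],0,1]
  ]
}}

```text
clock: 14.25
eef_pos: [494.8, -130.7, 206.5]
eef_rot: [3.141, 0.0, 0.36]
wrist_force: [-12.5, 3.5, 24.1]
finger_gap: 0.1
finger_force: 12.4
```

All four corners stop at tip z of about 109.6, against 109.5 when home. I retract and look.

>>> {"api": "send_rows", "payload": {
  "series": [
    [[0,0,30],0,1],
    [[0,0,40],0,1],
    [[-10,-40,30],0,1],
    [[-20,-45,0],0,1],
    [[-20,-45,0],0,1],
    [[-20,-45,0],0,1],
    [[0,-45,0],0,1],
    [[0,0,0],0,1],
    [[0,0,0],0,1]
  ]
}}

```text
clock: 15.15
eef_pos: [424.4, -350.5, 303.6]
eef_rot: [-3.141, 0.0, 0.358]
wrist_force: [0.4, -0.3, 0.3]
finger_gap: 0.5
finger_force: 0.0
```

Run:
```python
from h import *
c=camera("side");s=camera("top")
for t in("tub_lid","round_tub","tin"): 
    for r in spot_point(t,c)[:2]: print(t,world(r["point"],c).round(1))
cv2.imwrite("pics/p2.png",np.hstack([cv2.resize(c["color"][120:220,280:400],(480,400),interpolation=2),cv2.copyMakeBorder(cv2.resize(s["color"][160:245,330:432],(320,267)),0,133,0,0,0)]))
```

```text
tub_lid [ 746.3 -291.7   12.5]
tub_lid [ 317.6 -232.7   15.6]
round_tub [511.2 176.6  -4.2]
tin [555.1 395.   -2.1]
tin [ 532.8 -197.4    1.3]
```

View pics/p2.png

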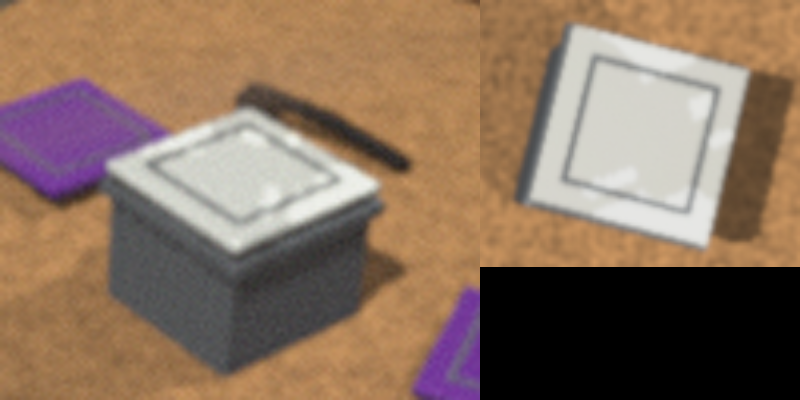

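The lid lies level and down, and the black seal gap at (235,250) and along the front edges is gone. The round tub and the tin are where they were.

```bash
python3 -c "
from cell import *
print(sign_off())"
```

```text
the job is handed in; nothing more can be done
None
```

The white lid is pressed home at all four corners and lies level on the square tub; the round tub and yellow tin were not touched, and the job is handed in at about 15 s.

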